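# Hold the magnifier over the brooch

### The arm

A 6-joint arm with a two-finger parallel gripper is mounted at the origin on the work surface. World frame = base frame: x ahead of the robot, y to its left, z up, the work surface at z = 0. Lengths are in m, angles in rad, forces in N, time in s.
With the tool pointing down it reaches from about 0.375 to 0.9 m from the base axis. Payload 3.1 kg.
Tool frame: the origin (TCP) lies midway between the tips of the shut fingers; the grasp point (between the pads) lies 19 mm behind it; x points along the fingers, y is the direction in which the jaws open and shut, and the axes are right-handed (so a half turn about x gives the same grasp; the last joint's range is limited). The gripper opens to 85 mm and grips with 20 to 120 N. Pads are 22 mm wide; open, the fingers measure 114 mm over their backs; the gripper's body (76 mm by 85 mm) begins 54 mm behind the grasp point. The pads swing forward as they close: fully open they stand 13 mm farther back than shut.
Start: joints at [1.016, 0.527, 1.433, -0, 1.181, -0.178], TCP at [0.23, 0.581, 0.231] pointing down, gripper open.
Joint ranges: [-3.08, 3.08], [-0.75, 2.2], [0.22, 2.44], [-1.43, 4.57], [0, 2.65], [-2.85, 2.85]. Speed limits (rad/s): [2.79, 2.79, 3.14, 3.14, 3.14, 3.14].

### API

Orientations are given as a unit quaternion [x, y, z, w].
In Python, from station import manip gives the robot as it stands.
- The arm moves only by the tool carry_out, never from a script. Its argument "commands" is a list that holds one entry, the list of rows, each a list of 7 numbers: the shift along the tool's x, y, z in units of 25 mm (1.0 is 25 mm), then the turn, a rotation vector about the tool's x, y, z in units of 5 degrees (1.0 is 5 degrees), then the finger opening in mm, from 0 to 85.4. A call has exactly 5 rows; each row is the pose to reach, as a shift and turn from the pose commanded when the call began, along the tool's axes at that moment; what a row does not reach only later rows make up. A row lasts 1/10 s, in which the tool goes at most 50 mm and 8.59 degrees, less where a joint would pass 70% of its speed; a pose out of reach is approached as far as the arm can. A call with a gripper value outside its range is refused whole. The fingers move at their own pace and stop on an object; "force" is the grip in N (left out, the last holds). Time passes only in rows, so rows that repeat a pose let the fingers close, or fill a call up. It gives the time, the measured TCP pose, the force and the opening at its end, in the units of the state.
- manip.sense(): the state, without advancing time (a new reading comes with each control period).
- manip.snapshot(name): name is "side" or "top"; returns a dict with "image" (384x512x3 uint8, red, green, blue), "fx", "fy", "cx", "cy" (pixels), "rvec" (rotation vector, rad) and "tvec" (3), from world to camera coordinates, as OpenCV has them. Camera axes: x right, y down, z forward; pixel columns grow to the right and rows downward; lengths in m; the calibration is good to about 2 mm. A picture is of the moment at which its call begins. There is no depth.
- manip.sign_off(): hands the job in, once; it reports no verdict.
The state is a dict: "t": time; "q": joint angles; "qd": joint speeds; "tau": joint torques, N m; "tcp_pos": TCP position; "tool_rot": TCP orientation; "force": force on the tool from outside, world axes, zero at the start; "ft_torque": the same for the moment, N m; "finger_gap": opening from 0.0 (shut) to 1.0 (fully open).
Only numpy, scipy, OpenCV 4.12 (cv2) and the standard library are available. Lean on these libraries where they do the work, as an engineer would, in place of code of your own. Each camera call takes 0.05 s, during which the arm holds its last target.

### The job

Pick the magnifier off its cradle, carry it over the top of the tool rack, and hold it over the square brooch in its ball vise so that I can look at the work: lens centred over the brooch, level, and about two centimetres above it without touching. Keep holding it there, still, when you finish; do not put it down. Do not bump the rack, the vises or the pieces in them, and leave the other things on the bench where they are.

Things in the scene. Friction and masses are not known exactly. Their poses are not given: they have to be found in the camera images.
- magnifier: Hand magnifier lying level on the cradle: round steel-rimmed lens 60 mm across, 10 mm thick; straight black handle 14 x 14 mm from 29 to 145 mm from the lens centre; flat underside. About 0.12 kg, balances 55 mm from the lens centre. Origin: centre of the lens underside. -x runs from the lens along the handle, y across the handle, z up, square to the lens.
- magnifier_grip (a point): Point to grip: middle of the handle's thickness (7 mm above the underside), 60 mm from the lens centre; grip across the handle. Beside it the handle is free on both sides and underneath (35 mm down to the cradle's base board). Axes as the magnifier's.
- cradle: Fixed wooden cradle, base board 200 x 70 x 10 mm with two posts 45 mm high: one 34 mm square under the lens, one under the handle 135 mm from the lens centre with 10 mm high lips beside the handle (handle lifts straight up out of them). Origin on the bench, below the lens centre; axes as the magnifier's.
- vise_square: Ball vise, fixed: dark round body 72 mm across, dark jaws, that holds the square brooch (silver, 46 x 46 mm, with a small round boss) flat on top. Brooch top 72 mm above the bench. Origin: centre of the foot on the bench; z up; the brooch's sides lie along x and y.
- square_top (a point): Centre of the square brooch, at the height of its top (rim and boss both reach it), 72 mm above the bench. Axes as vise_square's, z up.
- vise_round: Like ball vise, fixed, holding a round silver brooch 40 mm across, top 72 mm above the bench. Not the one to look at. Origin: centre of the foot.
- vise_bangle: Like ball vise, fixed, holding a flat-lying bangle 64 mm across, top 70 mm above the bench. Not the one to look at. Origin: centre of the foot.
- rack: Tool rack, fixed, between the cradle and the vises: wooden block 270 mm (x) by 70 mm (y), 60 mm high, hand tools standing in it up to 135 mm above the bench. Origin: centre of its underside on the bench; x along its length.
- hammer: Bystander: hammer, 260 mm, lying on the bench. Origin under its middle.
- file: Bystander: needle tool with round wooden handle, 200 mm, lying. Origin under its middle.
- tin: Bystander: open steel tin 60 mm across, 45 mm high. Origin: centre of its underside.
- jar: Bystander: small jar 48 mm across, 50 mm high. Origin: centre of its underside.
- mandrel: Bystander: steel taper 32 mm across, 100 mm high, standing. Origin: centre of its underside.
- ring_box: Bystander: cardboard ring box 60 x 60 x 35 mm. Origin: centre of its underside.
- oil_bottle: Bystander: amber bottle 52 mm across, 110 mm high. Origin: centre of its underside.

How it is judged:
By the outcome, as a careful person would: the job done as asked, in the order asked, and still so for the second after the job is handed in, while the arm keeps its last pose, push and grip.
It also fails if it takes over 40 s, if anything falls off the work surface, if the arm or the gripper's body presses on something with over 40 N, if the wrist force passes 120 N, or if a joint passes its speed limit or range.

## Working session

There is one attempt and no reset: what is moved stays moved. The work goes in short steps, Python scripts to look and compute and a tool call to move; the robot and the scene stay as the last step left them, time stands still between calls to the robot, and variables do not carry over. Pictures are saved under pics/ and viewed, and the job is handed in when it is done.

Besides the shell and the picture viewer there is one more tool, called after ">>>" as a command line: name --argument value ..., lists and objects as JSON in quotes. carry_out: Moves the arm, as the interface text tells. Its arguments: {"type":"object","properties":{"commands":{"type":"array"},"force":{"type":"number"}},"required":["commands"]}

```bash
mkdir -p pics; ls; python3 - <<'E'
from station import manip
import cv2
s=manip.sense();print(s)
for n in("top","side"):
    d=manip.snapshot(n);cv2.imwrite(f"pics/{n}0.png",d["image"][:,:,::-1])
    print(n,{k:v for k,v in d.items() if k!="image"})
E
```

```text
pics
{'t': 0.0, 'q': array([ 1.01549871e+00,  5.28472745e-01,  1.43392141e+00,  3.22761698e-05,
        1.18138544e+00, -1.78469824e-01]), 'qd': array([ 0.00066748,  0.00070893, -0.00053377, -0.00156655,  0.00095996,
       -0.00122747]), 'tau': array([-9.33704396e-04, -4.42351449e+01, -1.78026670e+01, -1.99870015e-04,
        8.47806805e-03,  2.53084742e-06]), 'tcp_pos': array([0.22954338, 0.5805464 , 0.2303235 ]), 'tool_rot': array([ 0.13172811,  0.69487877, -0.13316402,  0.69430436]), 'force': array([ 0.36482905, -0.59974673, -0.21950279]), 'ft_torque': array([-0.01354865,  0.02505088,  0.00644566]), 'finger_gap': 1.0041524469490133}
top {'fx': 466.00038851351195, 'fy': 466.00038851351195, 'cx': 254.23610319964544, 'cy': 192.33749239743366, 'rvec': array([ 2.15600933, -2.09749618,  0.15859299]), 'tvec': array([-0.0661422 ,  0.58359585,  1.1498721 ])}
side {'fx': 436.8689857499793, 'fy': 436.8689857499793, 'cx': 256.33354438941984, 'cy': 194.4257797126855, 'rvec': array([ 2.41904075, -0.22208037,  0.10871114]), 'tvec': array([-0.58211697,  0.08898044,  1.08470979])}
```

View pics/top0.png

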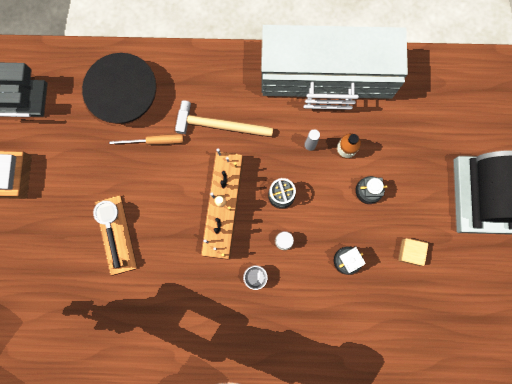

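View pics/side0.png

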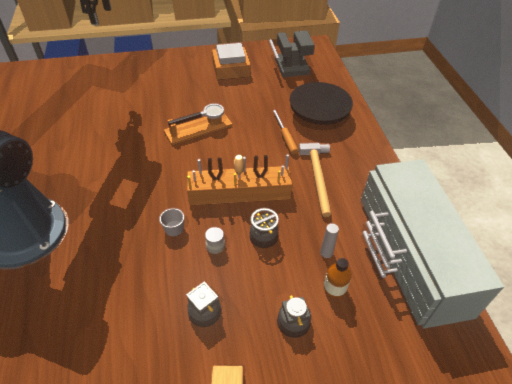

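```bash
cat > h.py <<'E'
import numpy as np,cv2
from station import manip
def K(d): return np.array([[d["fx"],0,d["cx"]],[0,d["fy"],d["cy"]],[0,0,1]])
def proj(d,p): return cv2.projectPoints(np.array(p,float).reshape(-1,3),d["rvec"],d["tvec"],K(d),None)[0][:,0]
def ray(d,u,v,z):
    R=cv2.Rodrigues(d["rvec"])[0];c=-R.T@d["tvec"]
    r=R.T@np.linalg.inv(K(d))@[u,v,1]; return c+r*(z-c[2])/r[2]
def crop(d,x0,y0,x1,y1,s,name):
    cv2.imwrite(name,cv2.resize(d["image"][y0:y1,x0:x1,::-1],None,fx=s,fy=s,interpolation=cv2.INTER_CUBIC))
E
python3 - <<'E'
from h import *
for n in("top","side"):
    d=manip.snapshot(n);R=cv2.Rodrigues(d["rvec"])[0]
    print(n,"cam",-R.T@d["tvec"]); print(proj(d,[[0,0,0],[.23,.58,.23],[.5,0,0],[.5,.3,0],[.5,-.3,0]]))
    np.save(f"{n}.npy",d,allow_pickle=True)
    if n=="top":
        crop(d,85,185,145,285,6,"pics/t_mag.png"); crop(d,320,160,400,290,4.5,"pics/t_sq.png"); crop(d,190,140,310,300,3.6,"pics/t_rack.png")
    else:
        crop(d,150,90,250,150,8,"pics/s_mag.png"); crop(d,170,260,250,340,7,"pics/s_sq.png")
E
```

```text
top cam [ 0.38759183 -0.07327619  1.22945839]
[[227.43113059 428.84718137]
 [-53.78439578 337.93992009]
 [234.65880258 226.61748155]
 [121.90001757 223.53286843]
 [348.48637611 229.73133229]]
side cam [ 0.43375594 -0.73933997  0.88803447]
[[ 21.88480113 230.2628258 ]
 [102.95546635  20.56241226]
 [221.79244405 203.38979147]
 [208.33522705 129.68848972]
 [240.63618276 306.59152126]]
```

View pics/t_mag.png

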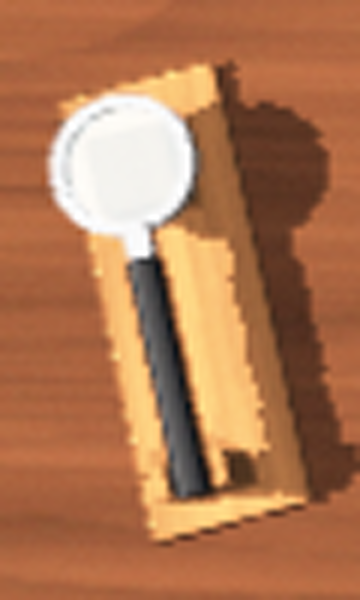

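View pics/t_sq.png

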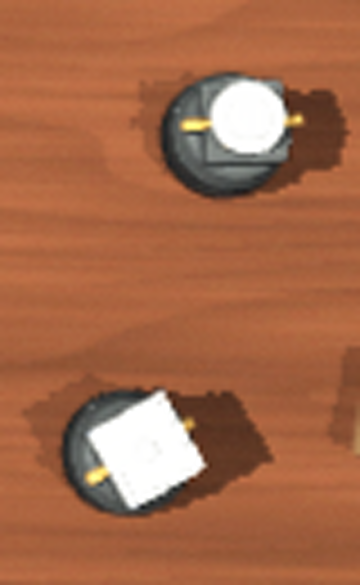

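View pics/s_mag.png

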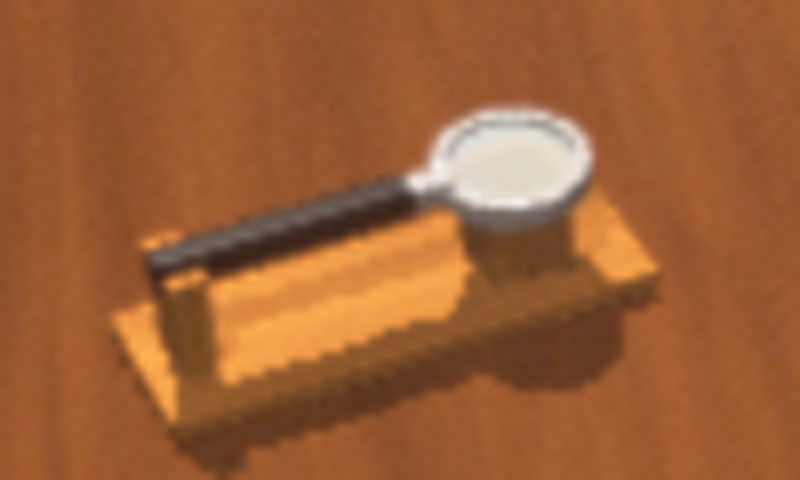

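View pics/s_sq.png

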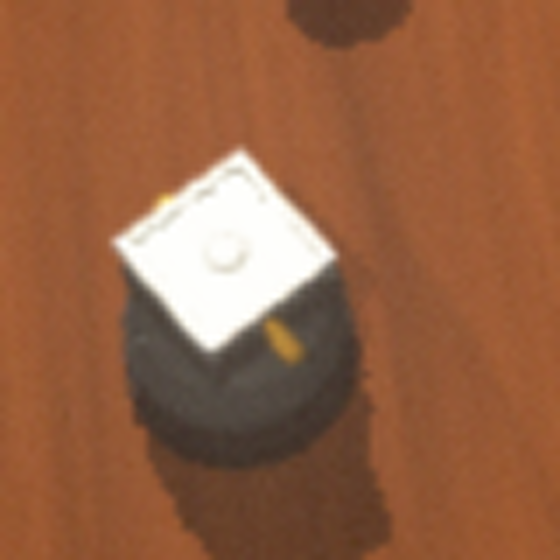

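View pics/t_rack.png

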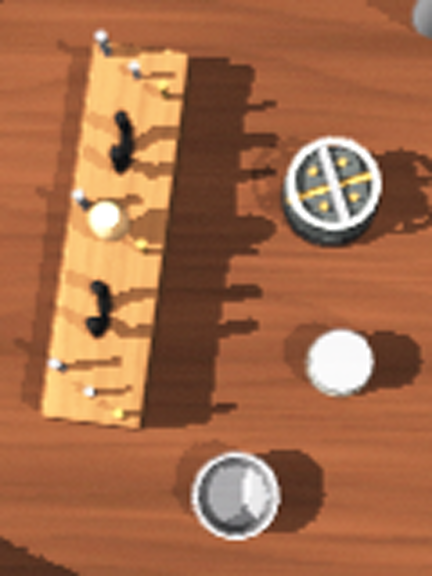

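```bash
cat > m.py <<'E'
from h import *
T=np.load("top.npy",allow_pickle=True).item();S=np.load("side.npy",allow_pickle=True).item()
def c(d,x,y,s,ox,oy,z): return ray(d,(x+.5)/s-.5+ox,(y+.5)/s-.5+oy,z)
E
python3 - <<'E'
from m import *
np.set_printoptions(precision=4,suppress=True)
l=c(T,123,165,6,85,185,.055); a=c(T,146,262,6,85,185,.059); b=c(T,192,496,6,85,185,.059)
print("top lens",l,a,b,"d",np.linalg.norm((a-l)[:2]),np.linalg.norm((b-l)[:2]))
ang=lambda v:np.degrees(np.arctan2(v[1],v[0]))
print("ang",ang(l-b),ang(a-b))
l=c(S,511,160,8,150,90,.055); a=c(S,408,183,8,150,90,.059); b=c(S,150,258,8,150,90,.059)
print("side lens",l,a,b,np.linalg.norm((a-l)[:2]),np.linalg.norm((b-l)[:2]),ang(l-b),ang(a-b))
for P,d,s,ox,oy in (([(163,390),(207,465),(133,510),(87,435)],T,4.5,320,160),([(240,148),(337,257),(210,353),(112,242)],S,7,170,260)):
    q=np.array([c(d,x,y,s,ox,oy,.072) for x,y in P]);print("sq",q.mean(0),[(round(np.linalg.norm(q[i]-q[i-1]),4),round(ang(q[i]-q[i-1]),1)) for i in range(4)])
# rack tops & obstacles
print("rack",[c(T,x,y,3.6,190,140,.06)[:2] for x,y in((95,42),(187,52),(42,415),(140,430))])
for n,x,y,z in(("bangle",333,184,.07),("tin",235,495,.045),("jar",340,362,.05)):print(n,c(T,x,y,3.6,190,140,z)[:2])
E
```

```text
top lens [0.523  0.3286 0.055 ] [0.4818 0.3141 0.059 ] [0.3852 0.2871 0.059 ] d 0.04370680889993716 0.1438960132098963
ang 16.75460124456905 15.632983785553346
side lens [0.522  0.3252 0.055 ] [0.482  0.3128 0.059 ] [0.3848 0.2852 0.059 ] 0.04190804559057109 0.14295157720797885 16.227376485832185 15.844230548896112
sq [ 0.4204 -0.2959  0.072 ] [(np.float64(0.0488), np.float64(-58.3)), (np.float64(0.0464), np.float64(-149.5)), (np.float64(0.0475), np.float64(122.2)), (np.float64(0.0468), np.float64(32.1))]
sq [ 0.4201 -0.296   0.072 ] [(np.float64(0.0472), np.float64(31.1)), (np.float64(0.0475), np.float64(-59.8)), (np.float64(0.0462), np.float64(-149.3)), (np.float64(0.0471), np.float64(121.4))]
rack [array([0.6882, 0.0516]), array([ 0.6824, -0.0148]), array([0.4216, 0.0771]), array([0.4133, 0.0088])]
bangle [ 0.5874 -0.1207]
tin [ 0.3708 -0.0579]
jar [ 0.4646 -0.1288]
```

```bash
cat >> h.py <<'E'
from scipy.spatial.transform import Rotation as Ro
np.set_printoptions(precision=3,suppress=True)
def Rt(yawy):  # tool x down, tool y at world yaw
    y=np.array([np.cos(yawy),np.sin(yawy),0]);x=np.array([0,0,-1.]);return Ro.from_matrix(np.stack([x,y,np.cross(x,y)],1))
def rel(pos,R,s=None,p0=None,R0=None):
    s=s or manip.sense()
    p0=s["tcp_pos"] if p0 is None else p0; R0=Ro.from_quat(s["tool_rot"]) if R0 is None else R0
    return np.r_[R0.inv().apply(np.array(pos)-p0)/.025,(R0.inv()*R).as_rotvec(degrees=True)/5]
E
python3 - <<'E'
from h import *
s=manip.sense();M=Ro.from_quat(s["tool_rot"]).as_matrix();print(M, np.degrees(np.arctan2(M[1,1],M[0,1])))
g=np.array([.5225,.327])-.06*np.array([np.cos(np.radians(16.1)),np.sin(np.radians(16.1))]);print(g)
for y in(106.1,-73.9):print(y,rel([*g,.12],Rt(np.radians(y))))
E
```

```text
[[-0.001  0.368  0.93 ]
 [-0.001  0.93  -0.368]
 [-1.    -0.001 -0.   ]] 68.41032474136718
[0.465 0.31 ]
106.1 [ 4.433 -6.592 12.728 -7.538 -0.008  0.013]
-73.9 [ 4.433 -6.592 12.728 28.462  0.017  0.01 ]
```

>>> carry_out --commands '[[[0.3,-0.5,1.0,-0.6,0,0,85],[0.8,-1.2,2.3,-1.4,0,0,85],[1.3,-1.9,3.7,-2.2,0,0,85],[1.8,-2.6,5.1,-3.0,0,0,85],[2.2,-3.3,6.4,-3.8,0,0,85]]]' --force 40

```text
t: 0.7
tcp_pos: [0.3491, 0.4442, 0.1756]
tool_rot: [0.015, 0.707, -0.015, 0.707]
force: [-0.5, 0.1, -0.4]
finger_gap: 0.996
```

```bash
python3 - <<'E'
from h import *
s=manip.sense();print(s["tcp_pos"],s["q"]);print(rel([.465,.3105,.12],Rt(np.radians(106.1))))
E
```

```text
[0.349 0.444 0.176] [ 0.707  0.519  1.64  -0.     0.982 -0.822]
[ 2.224 -5.147  4.859 -3.702 -0.004  0.005]
```

>>> carry_out --commands '[[[0.6,-1.3,1.2,-0.9,0,0,85],[1.2,-2.7,2.6,-2.0,0,0,85],[1.8,-4.1,3.9,-3.0,0,0,85],[2.1,-4.9,4.6,-3.5,0,0,85],[2.2,-5.1,4.9,-3.7,0,0,85]]]'

```text
t: 1.2
tcp_pos: [0.4666, 0.3097, 0.1201]
tool_rot: [-0.097, 0.701, 0.096, 0.7]
force: [-0.0, 0.1, -0.2]
finger_gap: 0.992
```

>>> carry_out --commands '[[[0,0,0,0,0,0,85],[0,0,0,0,0,0,85],[0,0,0,0,0,0,85],[0,0,0,0,0,0,85],[0,0,0,0,0,0,85]]]'

```text
t: 1.7
tcp_pos: [0.4644, 0.3134, 0.1216]
tool_rot: [-0.098, 0.7, 0.098, 0.7]
force: [0.4, 0.3, 0.3]
finger_gap: 0.993
```

```bash
python3 - <<'E'
from h import *
s=manip.sense();print(s["tcp_pos"],s["q"]);print(rel([.465,.3105,.033],Rt(np.radians(106.1))))
for n in("top","side"):
    d=manip.snapshot(n)
    print(proj(d,[s["tcp_pos"],[.465,.3105,.052]]))
    if n=="top":crop(d,60,150,260,300,4,"pics/t1.png")
    else:crop(d,60,40,260,190,4,"pics/s1.png")
E
```

```text
[0.464 0.313 0.122] [ 0.394  0.593  1.694  0.     0.853 -1.456]
[ 3.544 -0.118 -0.012 -0.022  0.005 -0.001]
[[100.18  233.162]
 [110.691 235.145]]
[[192.76   95.618]
 [195.156 115.379]]
```

View pics/t1.png

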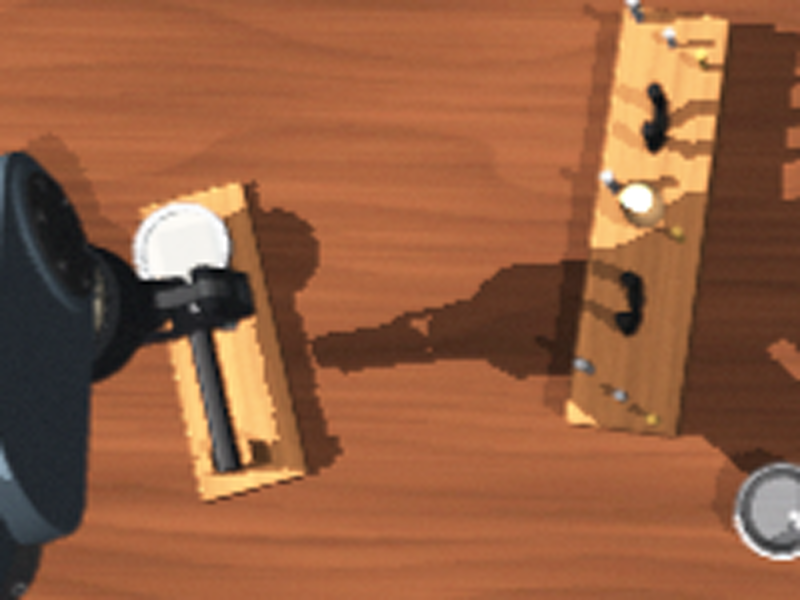

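View pics/s1.png

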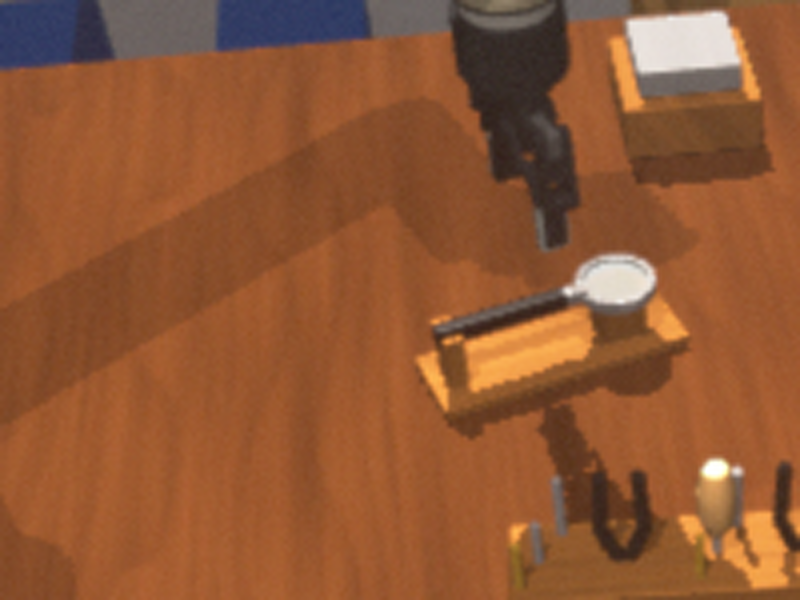

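>>> carry_out --commands '[[[0.5,-0.1,0,0,0,0,85],[1.3,-0.1,0,0,0,0,85],[2.2,-0.1,0,0,0,0,85],[3.0,-0.1,0,0,0,0,85],[3.5,-0.1,0,0,0,0,85]]]'

```text
t: 2.3
tcp_pos: [0.4646, 0.3096, 0.0316]
tool_rot: [-0.098, 0.701, 0.098, 0.699]
force: [-0.3, 0.2, 1.0]
finger_gap: 0.995
```

>>> carry_out --commands '[[[0,0,0,0,0,0,85],[0,0,0,0,0,0,85],[0,0,0,0,0,0,85],[0,0,0,0,0,0,85],[0,0,0,0,0,0,85]]]'

```text
t: 2.8
tcp_pos: [0.4661, 0.3105, 0.0346]
tool_rot: [-0.098, 0.7, 0.098, 0.701]
force: [-0.3, -0.6, 1.3]
finger_gap: 0.992
```

```bash
python3 - <<'E'
from h import *
s=manip.sense();print(s["tcp_pos"],s["force"]);print(rel([.465,.3105,.033],Rt(np.radians(106.1))))
for n in("top","side"):
    d=manip.snapshot(n)
    if n=="top":crop(d,80,180,160,280,6,"pics/t2.png")
    else:crop(d,140,70,260,160,6,"pics/s2.png")
E
```

```text
[0.466 0.31  0.035] [-0.252 -0.634  1.295]
[ 0.065  0.013 -0.043 -0.037  0.018 -0.002]
```

View pics/t2.png

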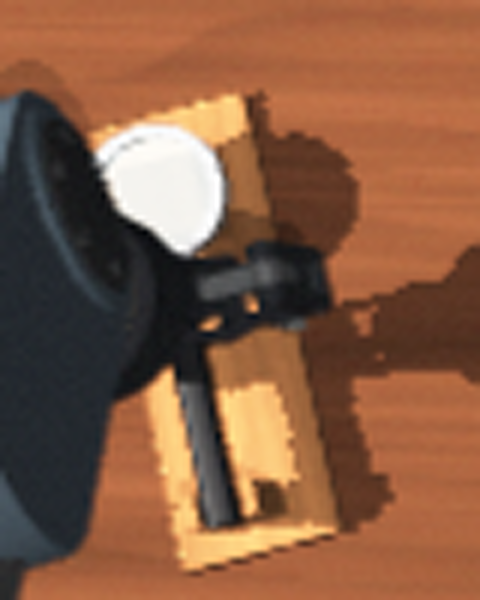

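View pics/s2.png

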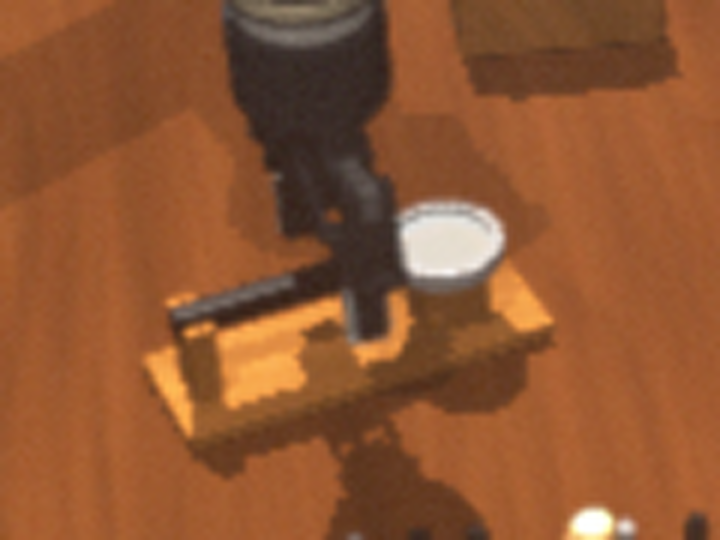

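>>> carry_out --commands '[[[0,0,0,0,0,0,60],[0,0,0,0,0,0,40],[0,0,0,0,0,0,20],[0,0,0,0,0,0,5],[0,0,0,0,0,0,5]]]' --force 50

```text
t: 3.4
tcp_pos: [0.4657, 0.3103, 0.0339]
tool_rot: [-0.098, 0.7, 0.098, 0.7]
force: [-1.4, -0.7, 1.3]
finger_gap: 0.155
```

>>> carry_out --commands '[[[0,0,0,0,0,0,5],[0,0,0,0,0,0,5],[0,0,0,0,0,0,5],[0,0,0,0,0,0,5],[0,0,0,0,0,0,5]]]'

```text
t: 3.9
tcp_pos: [0.4657, 0.3103, 0.0339]
tool_rot: [-0.098, 0.7, 0.098, 0.7]
force: [0.1, 0.1, 1.4]
finger_gap: 0.155
```

>>> carry_out --commands '[[[-0.2,0,0,0,0,0,5],[-0.6,0,0,0,0,0,5],[-1.1,0,0,0,0,0,5],[-1.6,0,0,0,0,0,5],[-2.0,0,0,0,0,0,5]]]'

```text
t: 4.4
tcp_pos: [0.4661, 0.3105, 0.0855]
tool_rot: [-0.098, 0.7, 0.098, 0.701]
force: [-0.7, -0.1, -1.5]
finger_gap: 0.157
```

>>> carry_out --commands '[[[-0.8,0,0,0,0,0,5],[-1.8,0,0,0,0,0,5],[-3.0,0,0,0,0,0,5],[-4.2,0,0,0,0,0,5],[-5.0,0,0,0,0,0,5]]]'

```text
t: 4.9
tcp_pos: [0.4662, 0.3105, 0.2119]
tool_rot: [-0.098, 0.699, 0.098, 0.702]
force: [-0.1, 0.7, -0.4]
finger_gap: 0.152
```

```bash
python3 - <<'E'
from h import *
s=manip.sense();print(s["tcp_pos"],s["force"],s["ft_torque"],s["finger_gap"],s["q"])
for n in("top","side"):
    d=manip.snapshot(n)
    if n=="top":crop(d,20,150,180,290,5,"pics/t3.png")
    else:crop(d,130,10,270,150,5,"pics/s3.png")
E
```

```text
[0.466 0.311 0.212] [-0.063  0.747 -0.408] [-0.032 -0.037  0.015] 0.15201767033094782 [ 0.388  0.463  1.621 -0.     1.054 -1.46 ]
```

View pics/t3.png

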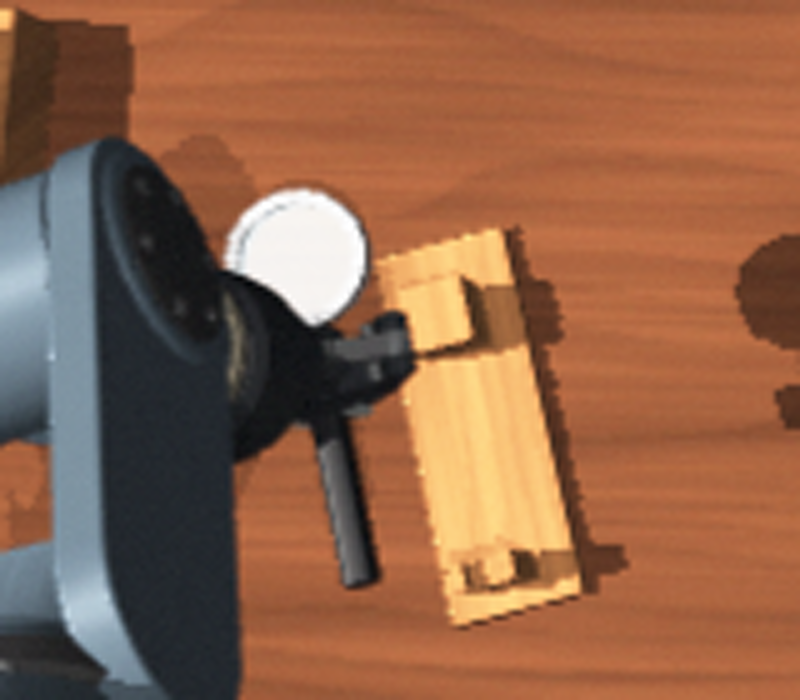

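View pics/s3.png

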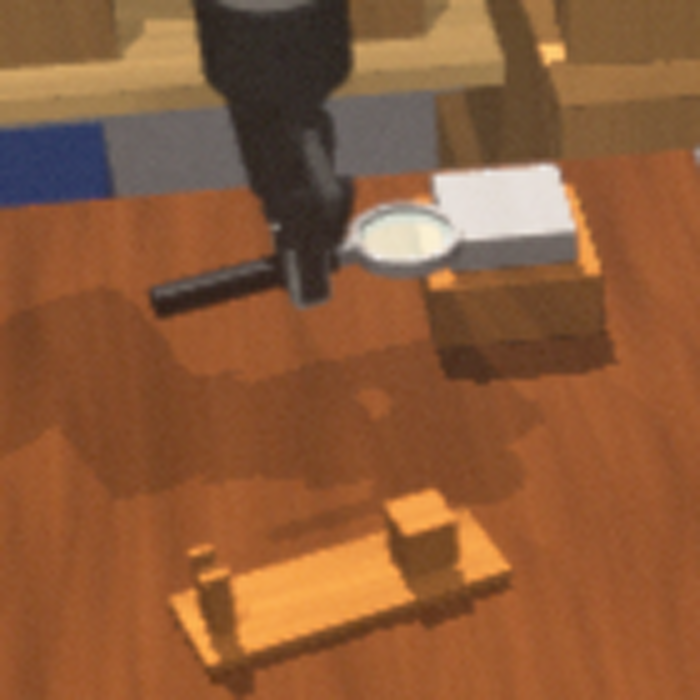

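```bash
python3 - <<'E'
from h import *
s=manip.sense();p=s["tcp_pos"];r0=np.hypot(*p[:2]);a0=np.arctan2(p[1],p[0]);y0=np.radians(106.1)
r1,a1=np.hypot(.382,.2496),np.arctan2(-.2496,.382)
N=25;P=[]
for i in range(N+1):
    u=i/N; w=np.clip((u-.06*0),0,1); e=1.25*0+w**2*(3-2*w)*.5+.5*w  # mild taper
    a=a0+(a1-a0)*e; v=np.clip((e-.5)/.5,0,1); v=v*v*(3-2*v); r=r0+(r1-r0)*v
    P.append((np.array([r*np.cos(a),r*np.sin(a),.208]),Rt(y0+a-a0)))
P[0]=(p,Ro.from_quat(s["tool_rot"]))
for k in range(0,N,5):
    print("call",k, P[k][0])
    for j in range(1,6): print(np.round(rel(*P[k+j],p0=P[k][0],R0=P[k][1]),2))
print(P[-1][0])
E
```

```text
call 0 [0.468 0.311 0.213]
[ 0.19 -0.56  0.17  0.26  0.09 -0.01]
[ 0.19 -1.24  0.35  0.62  0.09 -0.01]
[ 0.19 -2.02  0.54  1.03  0.09 -0.01]
[ 0.19 -2.9   0.72  1.49  0.09 -0.02]
[ 0.19 -3.88  0.87  1.99  0.09 -0.02]
call 5 [0.515 0.224 0.208]
[ 0.   -1.02  0.3   0.54  0.    0.  ]
[ 0.   -2.12  0.56  1.12  0.    0.  ]
[ 0.   -3.28  0.77  1.72  0.    0.  ]
[ 0.   -4.5   0.93  2.35  0.    0.  ]
[ 0.   -5.76  1.02  2.99  0.    0.  ]
call 10 [0.555 0.083 0.208]
[ 0.   -1.24  0.35  0.66  0.    0.  ]
[ 0.   -2.51  0.64  1.32  0.    0.  ]
[ 0.   -3.81  0.82  1.99  0.    0.  ]
[ 0.   -5.12  0.73  2.66  0.    0.  ]
[ 0.   -6.4   0.39  3.31  0.    0.  ]
call 15 [ 0.54  -0.076  0.208]
[ 0.   -1.31 -0.15  0.64  0.    0.  ]
[ 0.   -2.55 -0.45  1.27  0.    0.  ]
[ 0.   -3.71 -0.83  1.88  0.    0.  ]
[ 0.   -4.76 -1.24  2.45  0.    0.  ]
[ 0.   -5.71 -1.64  2.99  0.    0.  ]
call 20 [ 0.441 -0.187  0.208]
[ 0.   -0.91 -0.12  0.5   0.    0.  ]
[ 0.   -1.7  -0.21  0.96  0.    0.  ]
[ 0.   -2.38 -0.24  1.37  0.    0.  ]
[ 0.   -2.96 -0.23  1.73  0.    0.  ]
[ 0.   -3.43 -0.19  2.03  0.    0.  ]
[ 0.382 -0.25   0.208]
```

>>> carry_out --commands '[[[0,-0.5,0.1,0.26,0,0,5],[0,-1.2,0.3,0.62,0,0,5],[0,-2.0,0.5,1.03,0,0,5],[0,-2.9,0.7,1.5,0,0,5],[0,-3.9,0.85,2.0,0,0,5]]]'

```text
t: 5.5
tcp_pos: [0.5122, 0.2206, 0.2068]
tool_rot: [-0.036, 0.708, 0.035, 0.705]
force: [0.6, 0.1, 0.0]
finger_gap: 0.153
```

>>> carry_out --commands '[[[0,-1.0,0.3,0.54,0,0,5],[0,-2.1,0.56,1.12,0,0,5],[0,-3.3,0.77,1.72,0,0,5],[0,-4.5,0.93,2.35,0,0,5],[0,-5.75,1.0,3.0,0,0,5]]]'

```text
t: 6.0
tcp_pos: [0.5517, 0.0798, 0.2068]
tool_rot: [0.057, 0.706, -0.057, 0.703]
force: [-0.4, 0.4, -0.5]
finger_gap: 0.152
```

>>> carry_out --commands '[[[0,-1.25,0.35,0.66,0,0,5],[0,-2.5,0.64,1.32,0,0,5],[0,-3.8,0.8,2.0,0,0,5],[0,-5.1,0.75,2.65,0,0,5],[0,-6.4,0.4,3.3,0,0,5]]]'

```text
t: 6.5
tcp_pos: [0.5363, -0.0799, 0.2069]
tool_rot: [0.158, 0.69, -0.158, 0.688]
force: [-0.3, -0.3, -2.1]
finger_gap: 0.149
```

>>> carry_out --commands '[[[0,-1.3,-0.15,0.64,0,0,5],[0,-2.55,-0.45,1.27,0,0,5],[0,-3.7,-0.83,1.88,0,0,5],[0,-4.75,-1.25,2.45,0,0,5],[0,-5.7,-1.65,3.0,0,0,5]]]'

```text
t: 7.0
tcp_pos: [0.4358, -0.1893, 0.2071]
tool_rot: [0.247, 0.664, -0.246, 0.661]
force: [0.7, 0.0, -1.3]
finger_gap: 0.151
```

>>> carry_out --commands '[[[0,-0.9,-0.12,0.5,0,0,5],[0,-1.7,-0.21,0.96,0,0,5],[0,-2.4,-0.24,1.37,0,0,5],[0,-3.0,-0.23,1.73,0,0,5],[0,-3.4,-0.2,2.0,0,0,5]]]'

```text
t: 7.5
tcp_pos: [0.3773, -0.2501, 0.2075]
tool_rot: [0.304, 0.64, -0.303, 0.638]
force: [0.5, 0.6, -1.1]
finger_gap: 0.148
```

>>> carry_out --commands '[[[0,0,0,0,0,0,5],[0,0,0,0,0,0,5],[0,0,0,0,0,0,5],[0,0,0,0,0,0,5],[0,0,0,0,0,0,5]]]'

```text
t: 8.0
tcp_pos: [0.3795, -0.2492, 0.2088]
tool_rot: [0.302, 0.639, -0.302, 0.639]
force: [0.6, -0.1, -1.5]
finger_gap: 0.154
```

```bash
python3 - <<'E'
from h import *
s=manip.sense();print(s["tcp_pos"],s["force"],s["ft_torque"],s["finger_gap"],s["q"])
M=Ro.from_quat(s["tool_rot"]).as_matrix();print(M)
for n in("top","side"):
    d=manip.snapshot(n);np.save(n+"4.npy",d,allow_pickle=True)
    print(proj(d,[[.4203,-.296,.072]]))
    if n=="top":crop(d,300,190,420,300,6,"pics/t4.png")
    else:crop(d,130,170,270,330,3.7,"pics/s4.png")
E
```

```text
[ 0.38  -0.249  0.209] [ 0.614 -0.099 -1.494] [-0.032  0.021  0.002] 0.15446286199099904 [-0.828  0.334  1.872  0.     0.936 -1.517]
[[ 0.     0.772  0.636]
 [ 0.     0.636 -0.772]
 [-1.     0.    -0.   ]]
[[352.421 259.633]]
[[201.776 295.09 ]]
```

View pics/t4.png

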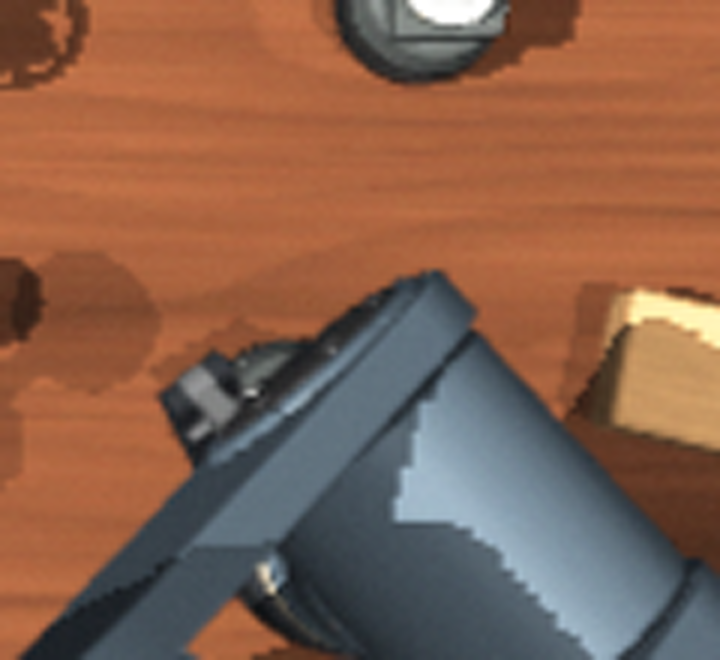

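View pics/s4.png

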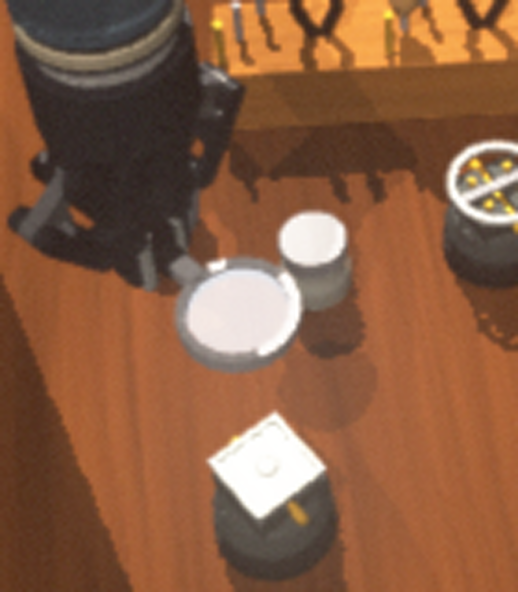

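```bash
cat > ov.py <<'E'
from h import *
def ov(d,name,box,s,lens,zu,phi,pitch=0,roll=0):
    im=cv2.resize(d["image"][box[1]:box[3],box[0]:box[2],::-1],None,fx=s,fy=s,interpolation=cv2.INTER_CUBIC)
    R=Ro.from_euler("ZYX",[phi,pitch,roll],degrees=True); t=np.linspace(0,2*np.pi,60)
    o=np.array([*lens,zu])
    def dr(P,c):
        q=(proj(d,R.apply(P)+o)-box[:2]+.5)*s-.5
        cv2.polylines(im,[np.round(q*8).astype(np.int32)],False,c,1,cv2.LINE_AA,3)
    for z,c in((0,(0,255,255)),(.01,(0,0,255))): dr(np.c_[.03*np.cos(t),.03*np.sin(t),0*t+z],c)
    for y in(-.007,.007): dr(np.array([[-.029,y,.014],[-.145,y,.014]]),(0,255,0))
    dr(np.array([[-.145,-.007,0],[-.145,-.007,.014],[-.145,.007,.014],[-.145,.007,0]]),(0,255,0))
    cv2.imwrite(name,im)
E
python3 - <<'E'
from ov import *
d=np.load("side4.npy",allow_pickle=True).item()
ov(d,"pics/s4o.png",(130,230,230,280),8,(.4177,-.2955),.220,-50.5)
E
```

```text
(no output)
```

View pics/s4o.png

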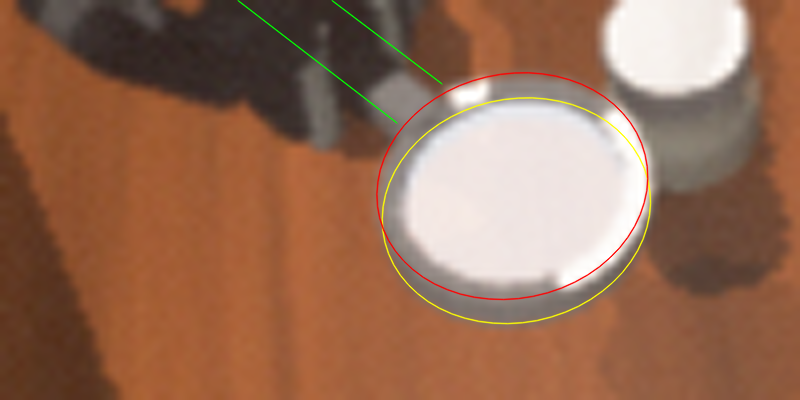

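```bash
python3 - <<'E'
from h import *
s=manip.sense();f=np.radians(-50.5);g=np.array([.4203-.06*np.cos(f),-.296-.06*np.sin(f)])
print(s["tcp_pos"],rel([*g,.081],Rt(np.radians(39.5))))
E
```

```text
[ 0.379 -0.249  0.209] [ 5.115  0.074  0.076 -0.009  0.002 -0.001]
```

>>> carry_out --commands '[[[0.3,0.02,0.02,0,0,0,5],[0.9,0.05,0.05,0,0,0,5],[1.7,0.07,0.08,0,0,0,5],[2.4,0.07,0.08,0,0,0,5],[3.0,0.07,0.08,0,0,0,5]]]'

```text
t: 8.6
tcp_pos: [0.3817, -0.2498, 0.1326]
tool_rot: [0.302, 0.64, -0.302, 0.639]
force: [0.8, -0.7, -1.6]
finger_gap: 0.153
```

>>> carry_out --commands '[[[0.4,0,0,0,0,0,5],[0.9,0,0,0,0,0,5],[1.4,0,0,0,0,0,5],[1.7,0,0,0,0,0,5],[1.8,0,0,0,0,0,5]]]'

```text
t: 9.1
tcp_pos: [0.3817, -0.2499, 0.0881]
tool_rot: [0.302, 0.64, -0.302, 0.639]
force: [0.1, 0.7, -1.7]
finger_gap: 0.156
```

>>> carry_out --commands '[[[0,0,0,0,0,0,5],[0,0,0,0,0,0,5],[0,0,0,0,0,0,5],[0,0,0,0,0,0,5],[0,0,0,0,0,0,5]]]'

```text
t: 9.6
tcp_pos: [0.382, -0.2502, 0.0891]
tool_rot: [0.302, 0.639, -0.302, 0.64]
force: [0.3, 0.0, -2.7]
finger_gap: 0.156
```

```bash
python3 - <<'E'
from ov import *
s=manip.sense();f=np.radians(-50.5);g=np.array([.4203-.06*np.cos(f),-.296-.06*np.sin(f)])
print(s["tcp_pos"],s["force"],s["finger_gap"],rel([*g,.081],Rt(np.radians(39.5))))
M=Ro.from_quat(s["tool_rot"]).as_matrix();print(M)
d=manip.snapshot("side");l=s["tcp_pos"][:2]+.06*M[:2,2];print(l)
crop(d,120,180,260,340,3.7,"pics/s5.png")
ov(d,"pics/s5o.png",(150,250,250,325),8,l,s["tcp_pos"][2]+.011,np.degrees(np.arctan2(M[1,2],M[0,2])))
d=manip.snapshot("top");crop(d,300,190,420,300,6,"pics/t5.png")
E
```

```text
[ 0.382 -0.25   0.089] [ 0.319  0.025 -2.659] 0.15551251214663733 [ 0.325  0.018 -0.013 -0.018  0.008 -0.   ]
[[ 0.     0.773  0.635]
 [-0.001  0.635 -0.773]
 [-1.     0.     0.001]]
[ 0.42  -0.297]
```

View pics/s5.png

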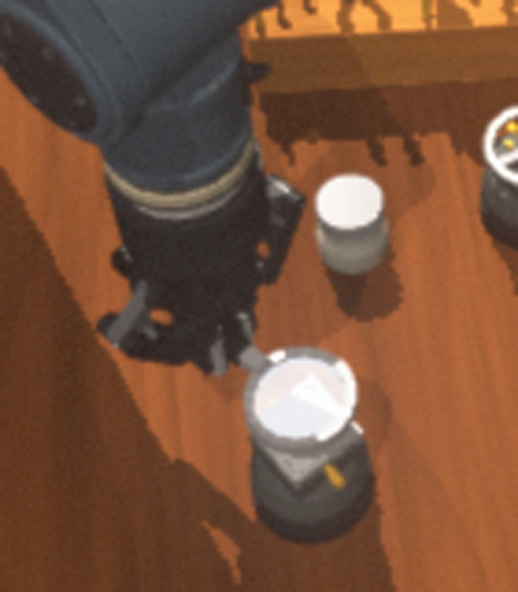

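View pics/s5o.png

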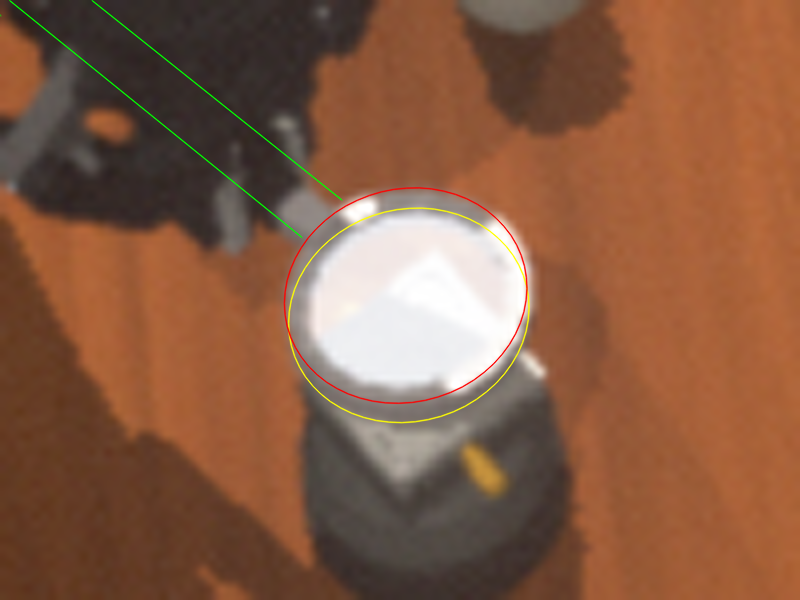

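View pics/t5.png

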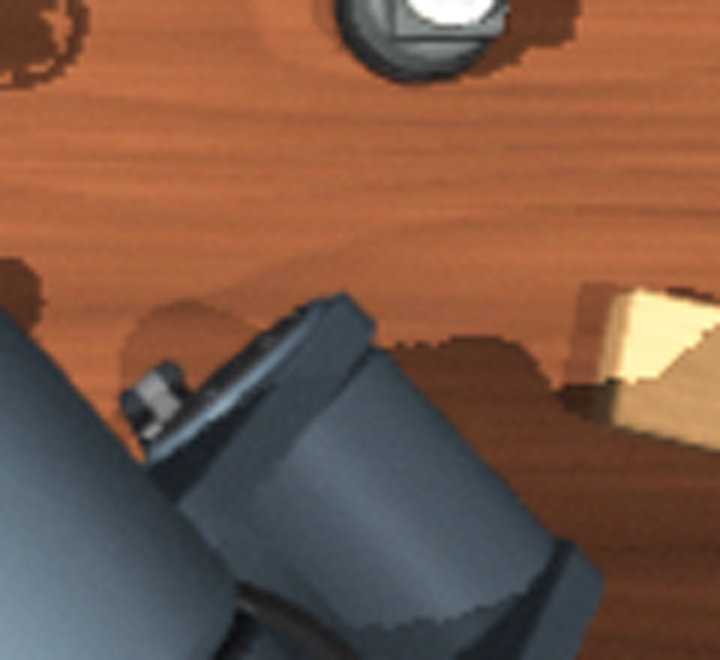

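>>> carry_out --commands '[[[0.1,0,0,0,0,0,5],[0.2,0,0,0,0,0,5],[0.3,0,0,0,0,0,5],[0.3,0,0,0,0,0,5],[0.3,0,0,0,0,0,5]]]'

```text
t: 10.2
tcp_pos: [0.3818, -0.25, 0.0811]
tool_rot: [0.302, 0.639, -0.302, 0.639]
force: [0.4, -0.0, -1.1]
finger_gap: 0.154
```

>>> carry_out --commands '[[[0,0,0,0,0,0,5],[0,0,0,0,0,0,5],[0,0,0,0,0,0,5],[0,0,0,0,0,0,5],[0,0,0,0,0,0,5]]]'

```text
t: 10.7
tcp_pos: [0.3819, -0.2501, 0.0814]
tool_rot: [0.302, 0.639, -0.302, 0.639]
force: [-0.3, -0.7, -1.3]
finger_gap: 0.155
```

```bash
python3 - <<'E'
from ov import *
P=[]
for i in range(4):
    d=manip.snapshot("side");s=manip.sense();P.append(s["tcp_pos"]);print(P[-1],s["force"],np.abs(s["qd"]).max())
p=np.mean(P,0);M=Ro.from_quat(s["tool_rot"]).as_matrix();l=p[:2]+.06*M[:2,2];print("lens",l,p[2]+.011)
print(M[2])
ov(d,"pics/s6o.png",(150,250,250,325),8,l,p[2]+.011,np.degrees(np.arctan2(M[1,2],M[0,2])))
crop(d,150,250,250,325,8,"pics/s6.png")
cv2.imwrite("pics/s6f.png",d["image"][:,:,::-1])
E
```

```text
[ 0.382 -0.25   0.081] [ 0.369  0.15  -0.929] 0.002002857680032705
[ 0.382 -0.25   0.081] [ 0.38  -0.797 -0.827] 0.0018796939846750995
[ 0.382 -0.25   0.081] [ 0.324  0.579 -1.883] 0.0022127867660578673
[ 0.382 -0.25   0.081] [ 0.626 -0.688 -1.64 ] 0.0007775014018258092
lens [ 0.42  -0.296] 0.09234058764777685
[-1. -0. -0.]
```

View pics/s6o.png

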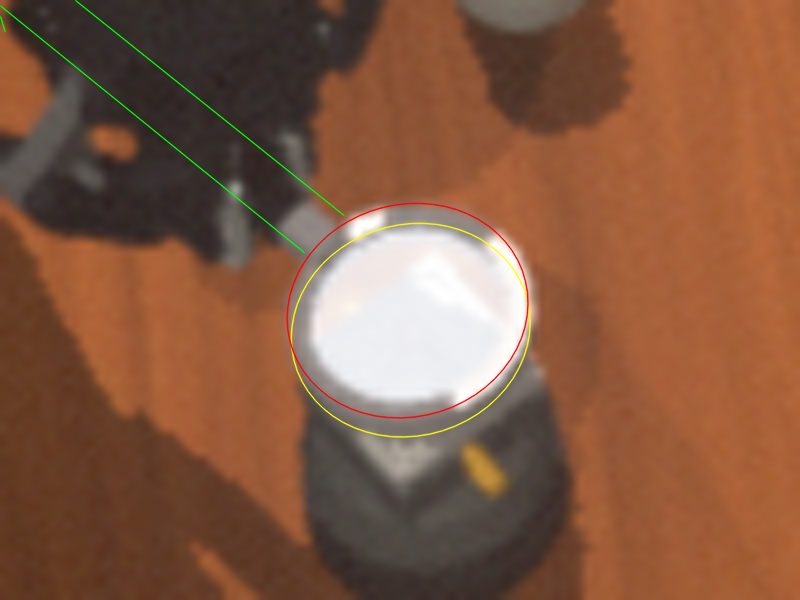

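View pics/s6f.png

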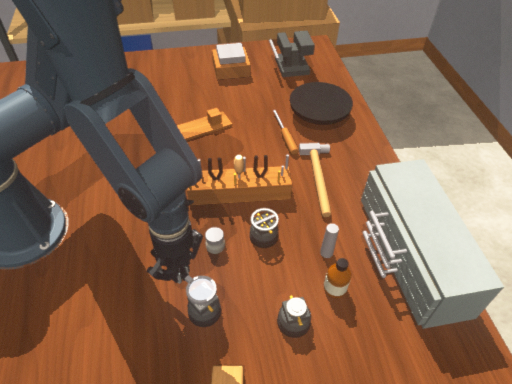

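```bash
python3 -c "
from station import manip
print(manip.sign_off()); s=manip.sense(); print(s['t'],s['tcp_pos'],s['force'])"
```

```text
the job is handed in; nothing more can be done
None
the job is handed in; nothing more can be done
```

The magnifier is being held still over the square brooch, and the job is handed in at about 11 s. I gripped it across the handle at about 50 N, lifted it straight off the cradle and swung it over the rack with its underside at about 0.22 m (the tools reach 0.135 m). Then I lowered it over the brooch.

**Last checks before handing in:**
- **Position:** by my calculation from the arm pose, the lens centre is at (0.420, −0.296). The two cameras put the brooch centre at (0.420, −0.296).
- **Height and level:** the calculated underside is at 0.092 m, about 20 mm above the brooch. The tool was vertical to well under a degree.
- **Hold:** the arm was at rest, the fingers stayed on the handle, and the measured force stayed within about 3 N throughout.
- **Surroundings:** in the last side picture nothing else on the bench looks moved.

**Limits of the checks:**
- In the side picture the rim sat about half a pixel (roughly 1 mm) from where I predicted it, within the 2 mm calibration.
- The arm blocked the top camera over the brooch, so the final centring rests on the side picture and the arm pose only.
- The sign-off locked the robot, so I took no reading afterwards.

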